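# Put the flat tester flask back in its stand

### The job

Three amber tester bottles stand in front of three dark wooden tester stands on the shop table. Pick up the flat, oblong flask and put it in the stand with the oblong recess: keep hold of it, shuffling it about if need be, until its foot drops inside and stands fully home on the recess floor, upright, then let go (do not drop it in from above). Leave the square and the round bottle standing where they are.

Things in the scene. Friction and masses are not known exactly. Their poses are not given: they have to be found in the camera images.
- flask_mid (a point): Flat amber flask, paper labels, black cap, 108 mm tall, loose, about 0.22 kg, upright. Its straight-sided body is 60 mm long (own x), 36 mm thick (own y), 80 mm tall; above it a smaller shoulder and 26 mm round cap. This point is its centre, half-way up: 54 mm above its underside; grip it here across the 36 mm. z points up to the cap. A half turn about z looks the same.
- pocket (a point): Floor centre of the oblong recess (76 mm along own x, 52 mm along own y, 24 mm deep, 3 mm chamfer) in a fixed dark wooden block 110 x 90 x 32 mm; 8 mm above the table; z up. The flask fits lengthwise, either way round, with 8 mm play to each side, and not across. Two other blocks look the same but have a square (54 mm) or round (56 mm) recess, too small for the flask.
- square_bottle_mid (a point): Bystander: amber bottle of square section, 42 x 42 mm, 108 mm tall, black cap, loose. This point is on its axis, half-way up (54 mm above its underside); z points up.
- round_bottle_mid (a point): Bystander: round amber bottle, 44 mm in diameter, 108 mm tall, black cap, loose. This point is on its axis, half-way up (54 mm above its underside); z points up.

How it is judged:
On the way:
1. the flask's foot is lowered into the oblong recess while the gripper still holds it (z of flask_mid in the frame of pocket below 0.074 m and horizontal distance between flask_mid and pocket below 0.016 m and contact force between the fingers and flask above 0.5 N), for 0.05 s.
At the end, for the whole second after the job is handed in: The flask stands upright (within 10 degrees) and at rest in the oblong recess, its underside within 5 mm of the recess floor, its centre within 16 mm of the recess's centre and its long side along the recess's (within 26 degrees, either way round) (z of flask_mid in the frame of pocket between 0.048 and 0.059 m and horizontal distance between flask_mid and pocket below 0.016 m and angle between flask_mid's own z axis and vertical below 0.17 rad and angle between the x axis of flask_mid and the x axis of pocket, either way round below 0.45 rad and linear speed of flask below 0.03 m/s); the robot touches nothing.
It fails at once if the square bottle is shifted by more than 40 mm or knocked over (distance of square_bottle_mid from where it was at the start of the episode above 0.04 m or angle between square_bottle_mid's own z axis and vertical above 0.5 rad).
It fails at once if the round bottle is shifted by more than 40 mm or knocked over (distance of round_bottle_mid from where it was at the start of the episode above 0.04 m or angle between round_bottle_mid's own z axis and vertical above 0.5 rad).
It also fails if it takes over 38 s, if anything falls off the work surface, if the arm or the gripper's body presses on something with over 40 N, if the wrist force passes 120 N, or if a joint passes its speed limit or range.

### The arm

A 6-joint arm with a two-finger parallel gripper is mounted at the origin on the work surface. World frame = base frame: x ahead of the robot, y to its left, z up, the work surface at z = 0. Lengths are in m, angles in rad, forces in N, time in s.
With the tool pointing down it reaches from about 0.35 to 0.85 m from the base axis. Payload 8.1 kg.
Tool frame: the origin (TCP) lies on the centre line of the jaws, within the pads' length; the fingertips stand 17 mm ahead of it and the grasp point (between the pads) lies 2 mm behind it; z points along the fingers, y is the line along which they close (so a half turn about z gives the same grasp; the last joint's range is limited). The gripper opens to 93 mm and grips with 3 to 60 N. Pads are 15 mm wide; open, the fingers measure 128 mm over their backs; the gripper's body (75 mm by 188 mm) begins 65 mm behind the grasp point.
Start: joints at [-1.345, 0.13, 1.488, -0, 1.523, -0.085], TCP at [0.184, -0.571, 0.236] pointing down, gripper open.
Joint ranges: [-2.96, 2.96], [-0.89, 2.26], [0.02, 2.5], [-1.34, 4.48], [0, 2.73], [-2.66, 2.66]. Speed limits (rad/s): [2.39, 2.39, 2.79, 3.14, 3.14, 3.14].

### API

Orientations are given as a unit quaternion [w, x, y, z].
In Python, from bench import env, effector, ik, monitor, camera, order, nets gives the robot as it stands. Calls block until the motion is done:
- env.movep(position, orientation): joint-space move of the TCP to a pose.
- env.move_linear(position, orientation=None, velocity=0.15): straight line of the TCP; orientation=None keeps the orientation; velocity is the mean speed in m/s.
- env.goto_joints(angles): joint-space move.
- effector.gripper_open() and effector.close_gripper(squeeze=None): open the fingers fully, or close them until they stop; squeeze is the grip in N (None keeps the last).
- env.pause(seconds).
- ik(position, orientation): joint angles nearest the present ones, or None.
- monitor.state(): the state.
- camera(name): name is "side" or "top"; returns a dict with "img" (400x640x3 uint8, blue, green, red), "vfov" (degrees; the focal length in pixels is half the picture's height over the tangent of half this angle, whatever the lens; pixels are square), "cx", "cy" (the principal point, pixels), "k1" (the pictures are not rectified: a ray, as slopes to the right and down, at radius r is drawn at 1 + k1 r^2 times it, then the intrinsics apply), "extrinsics" (4x4, takes a point from camera to world coordinates). Camera axes: x right, y up, looking along -z (the intrinsics and any distortion apply to the point x, -y, -z); pixel columns grow to the right and rows downward; lengths in m; the calibration is good to about 2 mm. A picture is of the moment at which its call begins. There is no depth.
A pose or a line that the arm cannot do raises env.IKError and nothing moves.
- order.sign_off(): hands the job in; it is judged then, once.
Trained networks look in a picture, given as the dict that the camera call returned (one of the last four; its "shot" number tells which), for a name from the list of things; names that differ only in an ending like _2 or _b are one class to them, and where a whole thing is asked for, a point or a joint stands for the part that bears it (a point fixed in the world has none). Each returns a list of dicts, best first, with "confidence" (0 to 1); they miss things now and then, are a little off and sometimes report something else, mostly with a low value. They report only what shows in the picture. A call takes as long as a camera call.
- nets.find_in(query, picture): "bbox" ([left, top, right, bottom] in pixels, round what is visible of it).
- nets.pinpoint(query, picture): "point" ([row, column] in pixels: a listed point, or the origin of a listed thing).
The state is a dict: "time_s": time; "qpos": joint angles; "dq": joint speeds; "joint_torque": joint torques, N m; "eef_pos": TCP position; "tcp_rot": TCP orientation; "force": force on the tool from outside, world axes, zero at the start; "wrist_torque": the same for the moment, N m; "width": finger opening in m; "gripper_force": force on a finger pad.
Only numpy, scipy, OpenCV 4.12 (cv2) and the standard library are available. Lean on these libraries where they do the work, as an engineer would, in place of code of your own. Each camera call takes 0.05 s, during which the arm holds its last target. There are 200 camera calls.

## Working session

There is one attempt and no reset: what is moved stays moved. The work goes in short steps, each a Python script; the robot and the scene stay as the last script left them, time stands still between calls to the robot, and variables do not carry over. Pictures are saved under pics/ and viewed, at most 10 in all, crops included, and the job is handed in when it is done.

```bash
mkdir -p pics
cat > h.py <<'E'
import numpy as np, cv2
from bench import env, effector, ik, monitor, camera, order, nets
def K(c):
    f=200/np.tan(np.radians(c["vfov"])/2); return f
def ray(c,rc):
    f=K(c); d=np.array([(rc[1]-c["cx"])/f,(rc[0]-c["cy"])/f]); u=d.copy()
    for _ in range(20): u=d/(1+c["k1"]*(u@u))
    E=np.array(c["extrinsics"]); return E[:3,3],E[:3,:3]@np.array([u[0],-u[1],-1])
def onz(c,rc,z):
    o,d=ray(c,rc); return o+d*(z-o[2])/d[2]
def proj(c,p):
    E=np.array(c["extrinsics"]); q=E[:3,:3].T@(np.array(p)-E[:3,3]); u=np.array([q[0],-q[1]])/-q[2]
    u=u*(1+c["k1"]*(u@u))*K(c); return u+[c["cx"],c["cy"]]
E
python3 - <<'E'
from h import *
for n in("top","side"):
    c=camera(n); cv2.imwrite(f"pics/{n}0.png",c["img"])
    print(n,c["vfov"],c["cx"],c["cy"],c["k1"],np.round(c["extrinsics"],3).tolist())
    for q,z in(("flask_mid",.054),("pocket",.008),("square_bottle_mid",.054),("round_bottle_mid",.054)):
        for r in nets.pinpoint(q,c)[:3]: print(q,np.round(r["point"],1),round(r["confidence"],2),np.round(onz(c,r["point"],z),3))
E
```

```text
top 52.30966727505247 323.47771953846615 202.52560941250152 0.0032016344499023624 [[0.003, 0.991, -0.134, 0.421], [-1.0, 0.006, 0.021, -0.003], [0.021, 0.134, 0.991, 0.76], [0.0, 0.0, 0.0, 1.0]]
flask_mid [246.4 436.6] 0.79 [ 0.441 -0.214  0.054]
flask_mid [239.  315.7] 0.2 [ 0.453 -0.005  0.054]
pocket [144.7 181. ] 0.66 [0.631 0.25  0.008]
square_bottle_mid [239.1 314.9] 0.74 [ 0.452 -0.003  0.054]
round_bottle_mid [234.8 186.6] 0.91 [0.459 0.217 0.054]
side 45.44042256198723 323.3144095575308 207.548954392226 -0.1301506277812608 [[-0.995, 0.06, -0.078, 0.473], [-0.097, -0.484, 0.87, 0.789], [0.015, 0.873, 0.487, 0.525], [0.0, 0.0, 0.0, 1.0]]
flask_mid [176.5 378.4] 0.94 [ 0.437 -0.212  0.054]
pocket [324.  252.9] 0.8 [0.628 0.25  0.008]
square_bottle_mid [220.2 373.3] 0.82 [ 0.447 -0.013  0.054]
round_bottle_mid [295.7 364.1] 0.94 [0.46  0.217 0.054]
```

View pics/top0.png

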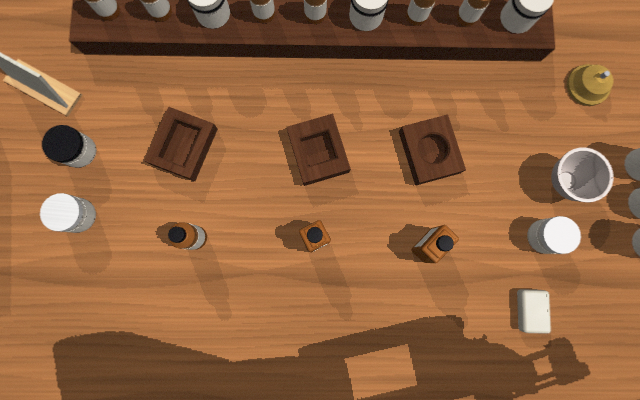

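View pics/side0.png

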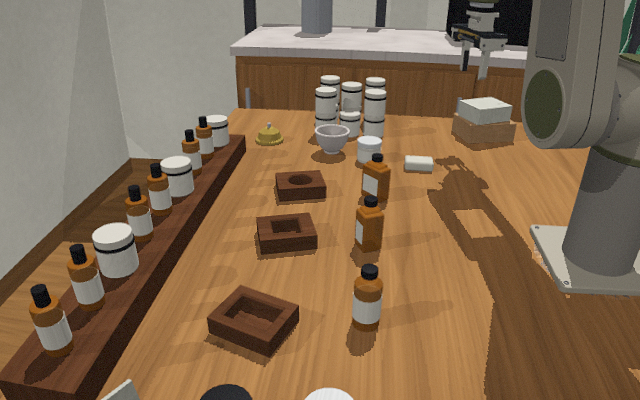

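The oblong stand is at the top picture's (181,145) and the flask at (437,245), and the two cameras agree within about 4 mm. The next step is to get the yaws from enlarged crops.

Run:
```python
import cv2,numpy as np
i=cv2.imread("pics/top0.png")
a=i[100:190,136:226];b=i[200:290,392:482]
cv2.imwrite("pics/crop.png",cv2.resize(np.hstack([a,b]),None,fx=4.4,fy=4.4,interpolation=cv2.INTER_CUBIC))
```

```text
(no output)
```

View pics/crop.png

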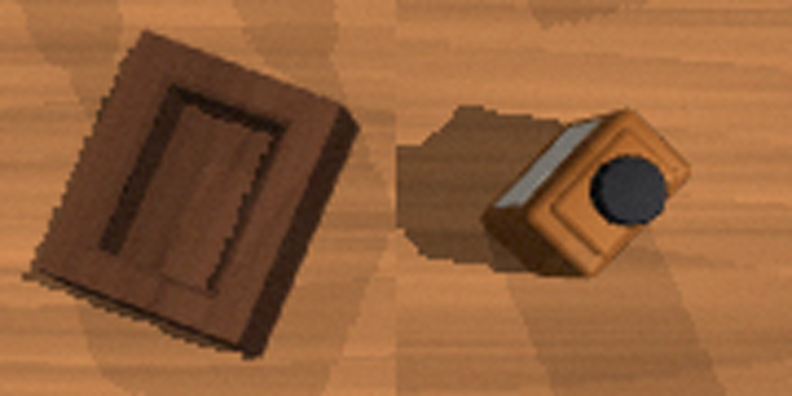

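The left half of the crop shows the block's top corners at (146,32), (347,105), (246,352) and (35,268). The right half shows the flask's body-top corners at (628,108), (690,172), (592,277) and (523,208).

Run:
```python
from h import *
c=camera("top")
def go(P,z,ox,oy):
    W=np.array([onz(c,(y/4.4+oy-.5,x/4.4+ox-.5),z)[:2] for x,y in P])
    e=[W[(k+1)%4]-W[k] for k in range(4)]
    print(W.mean(0).round(4),[round(float(np.linalg.norm(v)),4) for v in e],[round(float(np.degrees(np.arctan2(v[1],v[0]))%180),1) for v in e])
go([(146,32),(347,105),(246,352),(35,268)],.032,136,100)
go([(172,88),(285,128),(214,292),(102,250)],.032,136,100)
go([(628-396,108),(690-396,172),(592-396,277),(523-396,208)],.08,392,200)
```

```text
[0.6286 0.2446] [0.0904, 0.1117, 0.0943, 0.1092] [70.1, 160.6, 68.6, 158.6]
[0.6282 0.2448] [0.0505, 0.0748, 0.0498, 0.074] [70.6, 159.7, 69.7, 160.2]
[ 0.4458 -0.2122] [0.0334, 0.0556, 0.0362, 0.0564] [43.2, 135.6, 44.6, 132.7]
```

```bash
cat >> h.py <<'E'
def Q(deg):
    a=np.radians(deg)/2; return [0,float(np.cos(a)),float(np.sin(a)),0]
E
python3 - <<'E'
from h import *
for a in(-46,134):print(a,np.round(ik([.442,-.213,.2],Q(a)),2))
for a in(-20,160):print(a,np.round(ik([.629,.246,.2],Q(a)),2))
env.movep([.442,-.213,.2],Q(-46))
c=camera("side")
r=nets.pinpoint("flask_mid",c)[0];print(r["confidence"],onz(c,r["point"],.054).round(4))
env.move_linear([.442,-.213,.052],Q(-46),velocity=.12)
print(monitor.state()["force"])
effector.close_gripper(squeeze=25)
s=monitor.state();print(s["time_s"],s["width"],s["gripper_force"],s["eef_pos"],s["force"])
c=camera("side");cv2.imwrite("pics/grasp.png",c["img"])
E
```

```text
-46 [-0.55 -0.15  1.83 -0.    1.46  1.82]
134 [-0.55 -0.15  1.83 -0.    1.46 -1.32]
-20 [ 0.3   0.35  1.3  -0.    1.49  2.22]
160 [ 0.3   0.35  1.3  -0.    1.49 -0.92]
0.57 [ 0.4375 -0.2167  0.054 ]
[-0.73884391 -0.65836966  0.08739203]
4.625 0.03598663600643084 24.854762256145477 [ 0.44201782 -0.21293762  0.05196011] [ 0.95676237 -0.30860602  0.65875666]
```

View pics/grasp.png

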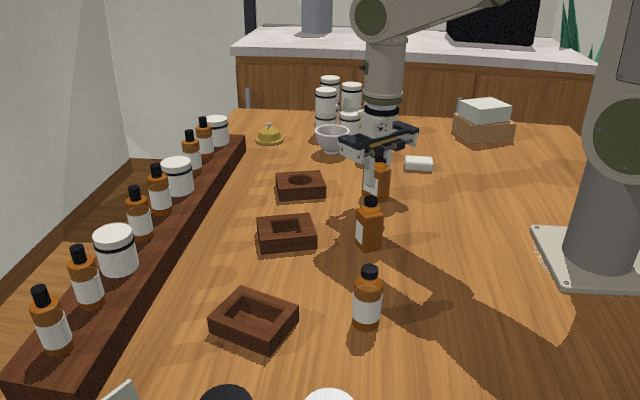

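The flask is held across its 36 mm side at about (378,182). I'll lift it, carry it over the stand and look.

Run:
```python
from h import *
env.move_linear([.442,-.213,.2],Q(-46),velocity=.15)
env.movep([.629,.246,.2],Q(-20))
env.move_linear([.629,.246,.105],Q(-20),velocity=.15)
s=monitor.state();print(s["time_s"],s["width"],s["eef_pos"],s["force"])
ims=[]
for n in("side","top"):
    c=camera(n)
    r=nets.pinpoint("flask_mid",c)
    if r: print(n,r[0]["confidence"],onz(c,r[0]["point"],.107).round(4))
    r=nets.pinpoint("pocket",c)
    if r: print(n,"pocket",r[0]["confidence"],onz(c,r[0]["point"],.008).round(4))
    x,y=proj(c,[.629,.246,.05]).astype(int)
    x=min(max(x,90),550);y=min(max(y,90),310);ims.append(cv2.resize(c["img"][y-90:y+90,x-90:x+90],None,fx=2.2,fy=2.2,interpolation=cv2.INTER_CUBIC))
cv2.imwrite("pics/hover.png",np.hstack(ims))
```

```text
8.3917 0.03605958791540787 [0.62974183 0.24599104 0.10618992] [ 0.25436687  0.7641168  -1.30376041]
side 0.87 [0.628  0.2453 0.107 ]
side pocket 0.94 [0.6302 0.2452 0.008 ]
top pocket 0.59 [0.6282 0.2438 0.008 ]
```

View pics/hover.png

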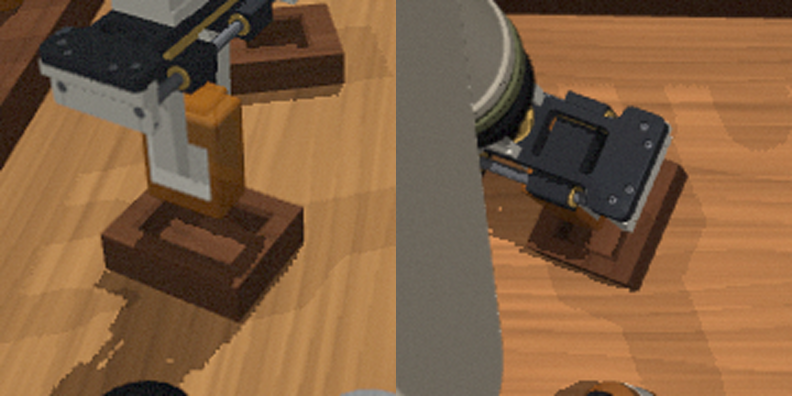

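Flask and pocket line up within about 2 mm: in the left view the foot at (195,210) sits above the recess at (200,240). I'll lower it with a check on the force.

Run:
```python
from h import *
p=[.629,.2452]
env.move_linear([*p,.088],Q(-20),velocity=.1)
f0=np.array(monitor.state()["force"])
for z in (.082,.078,.074,.070,.067,.064,.062,.0605,.0595,.0585):
    env.move_linear([*p,z],Q(-20),velocity=.03)
    s=monitor.state();f=np.array(s["force"])-f0
    print(z,s["eef_pos"].round(4),f.round(1),round(s["time_s"],2))
    if np.linalg.norm(f)>5: break
c=camera("side");r=nets.pinpoint("flask_mid",c)
if r: print(r[0]["confidence"],onz(c,r[0]["point"],.062).round(4))
x,y=proj(c,[.629,.246,.05]).astype(int)
y=min(y,310);cv2.imwrite("pics/in.png",cv2.resize(c["img"][y-90:y+90,x-90:x+90],None,fx=3,fy=3))
```

```text
0.082 [0.6289 0.2452 0.0818] [-0.7  1.5  1.1] 9.36
0.078 [0.6288 0.2451 0.0776] [-0.   0.2 -0.3] 9.64
0.074 [0.6287 0.2451 0.0735] [-1.  -0.4  0.2] 9.93
0.07 [0.6287 0.2451 0.0696] [-0.2  1.   0.7] 10.21
0.067 [0.6288 0.2451 0.0667] [-1.4  0.2 -0.2] 10.46
0.064 [0.6288 0.2451 0.0637] [-0.1  1.2 -0.4] 10.71
0.062 [0.6289 0.2451 0.0618] [-0.2 -0.3 -0. ] 10.96
0.0605 [0.6289 0.2452 0.0604] [-1.1  0.8  0.6] 11.21
0.0595 [0.6294 0.2453 0.06  ] [-1.3  0.9  2.5] 11.46
0.0585 [0.6294 0.2453 0.06  ] [-4.9 -1.3 11.1] 11.71
0.83 [0.63   0.2443 0.062 ]
```

View pics/in.png

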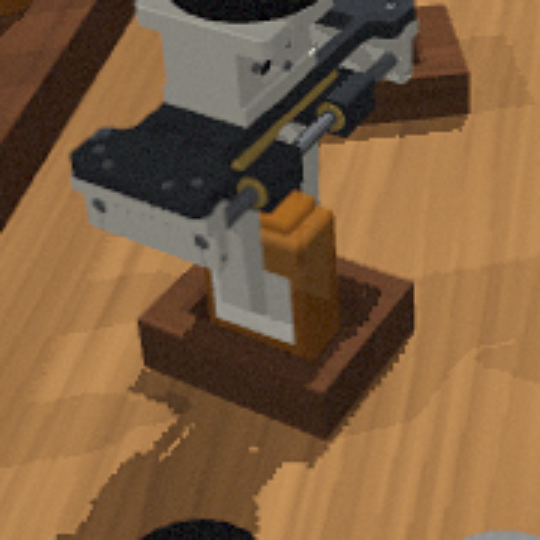

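The flask is in the recess, with its foot below the rim near (300,345). Floor contact came at TCP z = 0.060, as predicted. I'll ease off the force, release and retreat.

Run:
```python
from h import *
env.move_linear([.629,.2452,.0598],Q(-20),velocity=.03)
effector.gripper_open(); env.pause(.3)
env.move_linear([.629,.2452,.25],Q(-20),velocity=.12)
env.movep([.5,.02,.3],Q(-20)); env.pause(.3)
s=monitor.state();print(s["time_s"],s["eef_pos"])
c=camera("side")
r=nets.pinpoint("flask_mid",c)
if r: print(r[0]["confidence"],onz(c,r[0]["point"],.062).round(4))
cv2.imwrite("pics/end.png",c["img"])
```

```text
16.4583 [0.50022927 0.02062509 0.29959799]
0.76 [0.6251 0.243  0.062 ]
```

View pics/end.png

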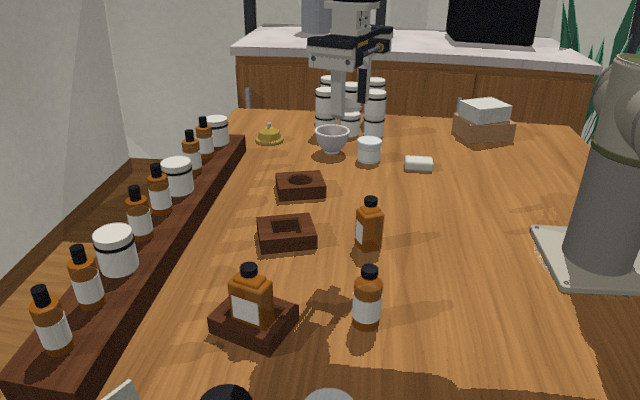

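The flask stands upright in the oblong recess at (250,300), both bystander bottles are where they were, and the arm is clear.

```bash
python3 -c "
from h import *
print(order.sign_off())"
```

```text
the job is handed in; nothing more can be done
None
```

The flask stands upright on the floor of the oblong recess, lowered in while gripped and then released; the other two bottles were not moved, and the job was handed in at about 16.5 s (no verdict came back).

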